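# Free the jammed wood tower and stand it on the scale

### The job

The hollow wooden tower lies in a far corner of the white stock bin, jammed there by a driftwood billet propped across between it and the solid offcut. Slide the billet towards the robot until it is clear of the tower's foot, drag the tower (still lying down) sideways out of the corner into the middle of the bin, then stand it upright, foot down, fully on the platform of the scale and let go. Set it down gently, leave the billet and the offcut in the bin, and do not disturb the other things on the table.

Things in the scene. Friction and masses are not known exactly. Their poses are not given: they have to be found in the camera images.
- tower: Hollow wood tower, 0.28 to 0.56 kg, 150 mm tall, 60 x 60 mm section. Origin: centre of the foot's underside; z runs up the tower. Solid at z 0 to 40 mm (foot) and 120 to 150 mm (top); between them a hollow 80 mm long (z), 44 mm wide (y), 52 mm deep, open only in the -x face; other walls 8 mm thick. Centre of mass about 64 mm from the foot.
- tower_mid (a point): Middle of the tower, on its axis 75 mm from the foot; axes as the tower's. The tower starts lying on its +x face on the bin's floor, opening upward, foot towards the robot, top 2 mm from the bin's far wall, one side 0.5 mm from the left or right wall (no room for a finger there).
- billet: Driftwood billet, rough bar 128 mm long (along its y) x 36 mm (x) x 36 mm high with a knobbly top up to 41 mm, 0.15 to 0.31 kg, origin in the centre of its underside. It lies on the bin's floor, across the bin, propped with about 5 mm of play between the tower's side and the offcut's side. It slides when pushed.
- offcut: Solid block of the same wood, 150 x 60 x 60 mm, 0.65 kg, no opening, lying in the other far corner of the bin; origin in the centre of the end face nearer the robot, its z along its length. Tower and offcut may be in either far corner.
- bin: White open stock bin fixed to the table, 296 (x) x 274 (y) x 60 mm high outside, walls and floor 10 mm thick (inside 276 x 254 mm, 50 mm deep). Origin: centre of its underside, on the table; x points away from the robot to the far wall, y to the left wall.
- scale: Counter scale fixed to the table, grey body under a steel platform 200 x 200 mm. Origin: centre of its underside; it is 45 mm high. A 30 mm high keypad console sticks out 72 mm beyond the platform on its -x side (towards the robot). It stands on the other side of the table from the bin; which is left and which right changes.
- pan (a point): Centre of the top of the scale's flat platform (200 x 200 mm, edges along its x and y, 45 mm above the table), axes as the scale's.
- bowl: Black bowl, 104 mm across, 62 mm high, behind the middle of the table; bystander, origin in the centre of its underside.
- plant: Small round pot with a leafy plant, 85 mm across, 135 mm high, far side, right of the bowl; bystander, origin in the centre of its underside.
- bottle: Clear bottle, 62 mm across, 190 mm high, far side, left of the bowl; bystander, origin in the centre of its underside.
- branch: Loose driftwood branch about 260 mm long, 36 mm thick, right side; bystander, origin in the middle of its underside.
- brush: Hand brush lying on the table, left side; bystander, origin in the middle of its underside.
- stump: Plain round stump, 90 mm across, 110 mm high, right side; bystander, origin in the centre of its underside.
There are look-alikes about, which are no part of the job. Leave any blue or purple look-alike of the tower alone.

How it is judged:
On the way, in this order (a step that is already met when the one before it is completed fails the run):
1. the billet has been slid clear of the tower's foot (z of billet in the frame of tower below -0.022 m and angle between tower's own z axis and vertical above 1.35 rad and z of billet in the frame of bin below 0.04 m), for 0.2 s.
2. the tower, still lying in the bin, has been drawn sideways out of the corner (its middle within 65 mm of the bin's centre line) (y of tower_mid in the frame of bin between -0.065 and 0.065 m and angle between tower's own z axis and vertical between 1.35 and 1.8 rad and z of tower_mid in the frame of bin below 0.05 m), for 0.2 s.
At the end, for the whole second after the job is handed in: The tower stands upright (within 0.08 rad) with its foot down on the scale's platform, its axis within 75 mm of the platform's centre along each edge, at rest; the billet and the offcut are in the bin (angle between tower's own z axis and vertical below 0.08 rad and x of tower in the frame of pan between -0.075 and 0.075 m and y of tower in the frame of pan between -0.075 and 0.075 m and z of tower in the frame of pan between -0.005 and 0.005 m and linear speed of tower below 0.02 m/s and angular speed of tower below 0.1 rad/s and x of billet in the frame of bin between -0.15 and 0.15 m and y of billet in the frame of bin between -0.14 and 0.14 m and z of each of billet, offcut in the frame of bin below 0.08 m and x of offcut in the frame of bin between -0.15 and 0.15 m and y of offcut in the frame of bin between -0.14 and 0.14 m); the robot touches nothing.
It fails at once if another thing on the table was pushed more than 40 mm (distance of any of bowl, plant, bottle, branch, brush, stump from where it was at the start of the episode above 0.04 m).
It fails at once if the tower was dropped or banged on the scale (over 60 N) (contact force between tower and scale above 60 N).
It also fails if it takes over 64 s, if anything falls off the work surface, if the arm or the gripper's body presses on something with over 40 N, if the wrist force passes 120 N, or if a joint passes its speed limit or range.

### The arm

A 6-joint arm with a two-finger parallel gripper is mounted at the origin on the work surface. World frame = base frame: x ahead of the robot, y to its left, z up, the work surface at z = 0. Lengths are in m, angles in rad, forces in N, time in s.
With the tool pointing down it reaches from about 0.35 to 0.925 m from the base axis. Payload 6.4 kg.
Tool frame: the origin (TCP) lies at the very end of the fingers, on their centre line; the grasp point (between the pads) lies 19 mm behind it; z points along the fingers, y is the line along which they close (so a half turn about z gives the same grasp; the last joint's range is limited). The gripper opens to 94 mm and grips with 3 to 60 N. Pads are 16 mm wide; open, the fingers measure 119 mm over their backs; the gripper's body (75 mm by 177 mm) begins 78 mm behind the grasp point.
Start: joints at [-1.506, 0.245, 1.558, -0, 1.339, -0.174], TCP at [0.154, -0.632, 0.183] pointing down, gripper open.
Joint ranges: [-3.13, 3.13], [-1.02, 2.26], [0.13, 2.54], [-0.95, 4.09], [0.21, 2.88], [-2.74, 2.74]. Speed limits (rad/s): [2.57, 2.57, 3.14, 3.14, 3.14, 3.14].

### API

Orientations are given as a rotation vector (axis times angle).
In Python, from station import arm gives the robot as it stands. The module is installed in compiled form; this text tells all that it offers.
- The arm moves only by the shell command python3 -m jog 'ROWS' [FORCE]. ROWS is JSON, a list of rows, each a list of 7 numbers: the opening, from 0 (shut) to 1 (fully open), then the shift along the world's x, y, z scaled (see below), then the turn, a rotation vector about the world's x, y, z scaled (see below). A call has 1 to 5 rows; each row shifts and turns the commanded pose from where the row before left it; what a row does not reach is not made up. The controller multiplies each number of a shift by 0.05 m and each number of a turn by 4 degrees. A row lasts 1/8 s, in which the tool goes at most 62.5 mm and 10.7 degrees, less where a joint would pass 70% of its speed; a pose out of reach is approached as far as the arm can. A call with a number of a shift or a turn outside -1 to 1 is refused whole. A call with a gripper value outside its range is refused whole. The fingers move at their own pace and stop on an object; FORCE is the grip in N (left out, the last holds). Time passes only in rows, so rows that do not move let the fingers close. It gives the time, the measured TCP pose, the force, the opening and the grip force at its end, in the units of the state.
- arm.state(): the state, without advancing time (a new reading comes with each control period).
- arm.camera(name): name is "side" or "top"; returns the picture (400x640x3 uint8, red, green, blue); there is no depth.
- arm.camera_model(name): a dict with "intrinsics" (3x3 intrinsics, pixels), "extrinsics" (4x4, takes a point from camera to world coordinates). Camera axes: x right, y down, z forward; pixel columns grow to the right and rows downward; lengths in m; the calibration is good to about 2 mm. A picture is of the moment at which its call begins. camera_model takes no time and is no camera call.
- arm.job_done(): hands the job in; it is judged then, once.
Trained networks look in the newest picture that a camera, given by its name, has taken for a name from the list of things; names that differ only in an ending like _2 or _b are one class to them, and where a whole thing is asked for, a point or a joint stands for the part that bears it (a point fixed in the world has none). Each returns a list of dicts, best first, with "conf" (0 to 1); they miss things now and then, are a little off and sometimes report something else, mostly with a low value. They report only what shows in the picture. A call takes as long as a camera call. They do not tell look-alikes from the thing itself.
- arm.spot_in(name, camera): "rect" ([centre column, centre row, width, height] in pixels, round what is visible of it).
- arm.pinpoint(name, camera): "at" ([column, row] in pixels: a listed point, or the origin of a listed thing).
The state is a dict: "time": time; "joints": joint angles; "qd": joint speeds; "effort": joint torques, N m; "ee_pos": TCP position; "ee_rot": TCP orientation; "contact_force": force on the tool from outside, world axes, zero at the start; "moment": the same for the moment, N m; "opening": finger opening in m; "finger_force": force on a finger pad.
Only numpy, scipy, OpenCV 4.12 (cv2) and the standard library are available. Lean on these libraries where they do the work, as an engineer would, in place of code of your own. Each camera call takes 0.05 s, during which the arm holds its last target. There are 200 camera calls.

## Working session

There is one attempt and no reset: what is moved stays moved. The work goes in short steps, Python scripts to look and compute and a shell command to move; the robot and the scene stay as the last step left them, time stands still between calls to the robot, and variables do not carry over. Pictures are saved under pics/ and viewed, at most 10 in all, crops included, and the job is handed in when it is done.

```bash
mkdir -p pics && cat > h.py <<'E'
import numpy as np, cv2
from station import arm
def ray(cam,uv):
    m=arm.camera_model(cam);K=np.array(m["intrinsics"]);T=np.array(m["extrinsics"])
    d=T[:3,:3]@np.linalg.solve(K,[uv[0],uv[1],1.]);return T[:3,3],d
def at(cam,uv,z):
    o,d=ray(cam,uv);return (o+d*(z-o[2])/d[2]).round(4)
def proj(cam,p):
    m=arm.camera_model(cam);K=np.array(m["intrinsics"]);T=np.linalg.inv(np.array(m["extrinsics"]))
    q=K@(T[:3,:3]@np.array(p)+T[:3,3]);return (q[:2]/q[2]).round(1)
def snap(cam,name,crop=None,s=1):
    im=arm.camera(cam)
    if crop: x0,y0,x1,y1=crop;im=im[y0:y1,x0:x1]
    im=cv2.resize(im[:,:,::-1],None,fx=s,fy=s,interpolation=cv2.INTER_CUBIC);cv2.imwrite(f"pics/{name}.png",im)
E
python3 - <<'E'
from h import *
for c in("top","side"):
    snap(c,c+"1")
    m=arm.camera_model(c);print(c,np.array(m["extrinsics"]).round(3).tolist(),np.array(m["intrinsics"]).round(1).tolist())
Z=dict(tower=.04,tower_mid=.04,billet=.01,offcut=.04,bin=0,scale=0,pan=.045)
for n,z in Z.items():
    for r in arm.pinpoint(n,"top")[:3]: print(n,np.round(r["at"],1),round(r["conf"],2),at("top",r["at"],z))
a=cv2.imread("pics/top1.png");b=cv2.imread("pics/side1.png")
s=arm.state();print({k:np.round(v,3).tolist() for k,v in s.items()})
E
```

```text
top [[-0.024, -0.998, 0.062, 0.482], [-1.0, 0.024, 0.001, -0.058], [-0.002, -0.062, -0.998, 1.387], [0.0, 0.0, 0.0, 1.0]] [[376.8, 0.0, 318.9], [0.0, 376.8, 197.5], [0.0, 0.0, 1.0]]
side [[0.99, -0.099, 0.097, 0.42], [-0.139, -0.714, 0.686, -1.125], [0.001, -0.693, -0.721, 1.206], [0.0, 0.0, 0.0, 1.0]] [[423.6, 0.0, 320.7], [0.0, 423.6, 198.9], [0.0, 0.0, 1.0]]
tower [375.5 268.9] 0.97 [ 0.3075 -0.2516  0.04  ]
tower [384.9 211.7] 0.69 [ 0.5089 -0.292   0.04  ]
tower [469.2 174.5] 0.64 [ 0.635  -0.5992  0.04  ]
tower_mid [480.7 189.4] 0.8 [ 0.5803 -0.6378  0.04  ]
tower_mid [382.8 288.9] 0.79 [ 0.2371 -0.275   0.04  ]
tower_mid [378.2 191.5] 0.7 [ 0.5818 -0.2705  0.04  ]
billet [354.9 203.4] 0.9 [ 0.5425 -0.1886  0.01  ]
billet [444.8 245.4] 0.69 [ 0.382  -0.5101  0.01  ]
offcut [326.2 213.4] 0.9 [ 0.508  -0.0823  0.04  ]
bin [357.2 209.4] 0.88 [ 0.5207 -0.1974  0.    ]
scale [259.4 219.8] 0.6 [0.4912 0.163  0.    ]
pan [257.2 219.5] 0.81 [0.4922 0.1637 0.045 ]
pan [257.1 220.2] 0.24 [0.4897 0.164  0.045 ]
{'time': 0.45, 'joints': [-1.506, 0.245, 1.558, -0.0, 1.339, -0.174], 'qd': [-0.0, -0.001, 0.002, 0.001, 0.0, 0.001], 'effort': [-0.0, -41.534, -31.446, 0.068, 0.03, -0.0], 'ee_pos': [0.154, -0.632, 0.183], 'ee_rot': [-3.119, -0.374, 0.0], 'contact_force': [0.909, -0.153, 0.379], 'moment': [0.04, 0.022, 0.016], 'finger_force': 0.0, 'opening': 0.094}
```

View pics/top1.png

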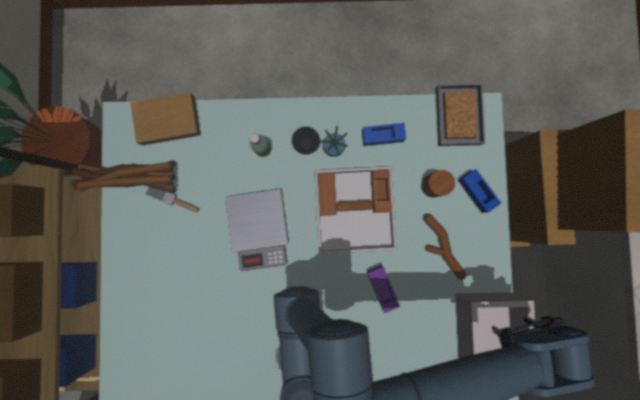

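View pics/side1.png

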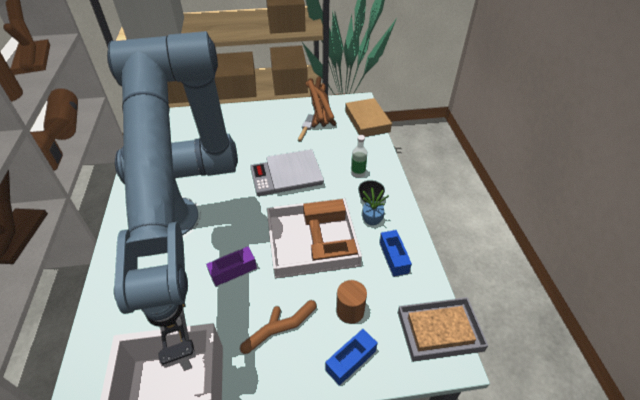

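Top picture: the bin is at about (357,208). The wooden tower with the hollow is in its right far corner (~(381,191)), the offcut is at (327,193), and the billet is between them at (353,205). Candidates for the tower: purple look-alike (382,288), blue ones (384,133) and (480,190), plain offcut (327,193), and the wooden hollow piece (381,191). I choose the last one and will check it in a crop.

```bash
python3 - <<'E'
from h import *
snap("top","crop1",(305,155,410,260),5.7)
for c in ("side",):
    arm.camera(c)
    for n,z in dict(tower=.04,tower_mid=.04,billet=.01,offcut=.04,bin=0,pan=.045).items():
        for r in arm.pinpoint(n,c)[:3]: print(n,np.round(r["at"],1),round(r["conf"],2),at(c,r["at"],z))
# corner of bin prediction helpers: pixel->world of rim
E
```

```text
tower [403.  271.6] 0.94 [ 0.7978 -0.38    0.04  ]
tower [369.1 340.4] 0.85 [ 0.6363 -0.5966  0.04  ]
tower [311.1 258. ] 0.78 [ 0.5061 -0.2844  0.04  ]
tower_mid [396.7 253. ] 0.79 [ 0.797  -0.3039  0.04  ]
tower_mid [350.2 357. ] 0.68 [ 0.5731 -0.6372  0.04  ]
tower_mid [333.4 253.4] 0.67 [ 0.5835 -0.2759  0.04  ]
billet [318.5 238.3] 0.55 [ 0.5454 -0.1805  0.01  ]
offcut [302.8 214.4] 0.93 [ 0.5    -0.0851  0.04  ]
bin [313.8 242.8] 0.66 [ 0.5269 -0.1907  0.    ]
pan [296.  165.9] 0.89 [0.5013 0.1797 0.045 ]
```

View pics/crop1.png

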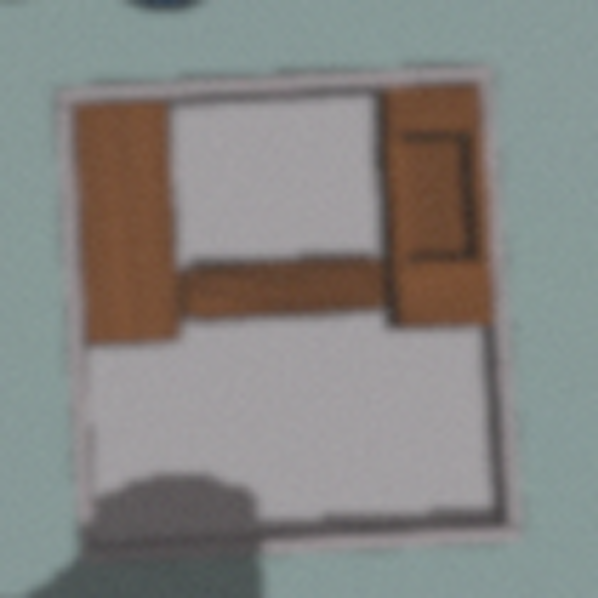

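The crop confirms it: the open wooden tower is in the right far corner (crop (440,205)). Its foot end is at crop y≈325, and the billet is at crop (285,290) between it and the offcut. Next I work out the geometry.

```bash
python3 - <<'E'
from h import *
f=lambda u,v,z:at("top",(305+u/5.7-.5+.5/5.7,155+v/5.7-.5+.5/5.7),z)
for n,u,v,z in [("FL",60,88,.06),("FR",488,68,.06),("NR",518,532,.06),("NL",82,552,.06),("tower foot L",390,325,.07),("tower foot R",493,322,.07),("tower far L",388,85,.07),("hol1",403,133,.07),("hol2",470,258,.07),("bil ne farL",188,262,.046),("bil farR",385,255,.046),("bil nearL",190,320,.046),("bil nearR",388,310,.046),("off footR",180,335,.07)]:
    print(n,f(u,v,z))
P=np.array([f(*c,.06)[:2] for c in[(60,88),(488,68),(518,532),(82,552)]])
c=P.mean(0);X=(P[0]+P[1]-P[2]-P[3])/2;print(c,np.linalg.norm(X),np.degrees(np.arctan2(X[1],X[0])), (P[0]+P[3]-P[1]-P[2])/2)
th=np.arctan2(X[1],X[0]);R=np.array([[np.cos(th),-np.sin(th)],[np.sin(th),np.cos(th)]])
for n,p in dict(tower_mid=(.061,-.0965),hollow=(.066,-.0965),wallL=(.066,-.0705),bil=(.015,0)).items(): print(n,(c+R@p).round(4))
E
```

```text
FL [ 0.6621 -0.0466  0.06  ]
FR [ 0.668  -0.3129  0.06  ]
NR [ 0.381 -0.321  0.06 ]
NL [ 0.3753 -0.0532  0.06  ]
tower foot L [ 0.5096 -0.2453  0.07  ]
tower foot R [ 0.5099 -0.3084  0.07  ]
tower far L [ 0.6576 -0.249   0.07  ]
hol1 [ 0.6276 -0.2572  0.07  ]
hol2 [ 0.5495 -0.2957  0.07  ]
bil ne farL [ 0.5526 -0.1238  0.046 ]
bil farR [ 0.5539 -0.247   0.046 ]
bil nearL [ 0.5163 -0.1241  0.046 ]
bil nearR [ 0.5195 -0.2478  0.046 ]
off footR [ 0.5067 -0.1165  0.07  ]
[ 0.5216   -0.183425] 0.28699413321529765 1.467521385234537 [-0.0058   0.26705]
tower_mid [ 0.5851 -0.2783]
hollow [ 0.59   -0.2782]
wallL [ 0.5894 -0.2522]
bil [ 0.5366 -0.183 ]
```

```bash
python3 -m jog '[[0,0.84,0.9,0.2,0,0,-0.8],[0,0.84,0.9,0,0,0,-0.8],[0,0.84,0.9,0,0,0,-0.8],[0,0.84,0.9,0,0,0,-0.7],[0,0.84,0.9,0,0,0,0]]' 20 && python3 -m jog '[[0,0.84,0.9,0,0,0,0],[0,0.84,0.9,0,0,0,0],[0,0.84,0.9,0,0,0,0],[0,0.84,0.9,0,0,0,0],[0,0.9,0.88,-0.2,0,0,0]]'; python3 -m jog '[[0,0,0,0,0,0,0],[0,0,0,0,0,0,0]]'
```

```text
time: 1.48
ee_pos: [0.3649, -0.4051, 0.1933]
ee_rot: [3.141, 0.034, 0.001]
contact_force: [0.1, -0.2, -0.3]
opening: 0.0471
finger_force: 0.0
time: 2.1
ee_pos: [0.5778, -0.1821, 0.1844]
ee_rot: [3.14, 0.035, 0.004]
contact_force: [-0.3, -0.3, 0.8]
opening: 0.0006
finger_force: 0.0
time: 2.35
ee_pos: [0.5757, -0.1836, 0.1832]
ee_rot: [3.141, 0.036, -0.001]
contact_force: [-0.3, -0.4, -0.1]
opening: 0.0006
finger_force: 0.0
```

```bash
python3 -m jog '[[0,0,0,-0.9,0,0,0],[0,0,0,-0.9,0,0,0],[0,0,0,-0.8,0,0,0],[0,0,0,-0.6,0,0,0],[0,0,0,0,0,0,0]]' && python3 -m jog '[[0,-0.2,0,0,0,0,0],[0,-0.3,0,0,0,0,0],[0,-0.3,0,0,0,0,0],[0,-0.3,0,0,0,0,0],[0,-0.3,0,0,0,0,0]]' && python3 -m jog '[[0,-0.3,0,0,0,0,0],[0,-0.3,0,0,0,0,0],[0,-0.3,0,0,0,0,0],[0,-0.2,0,0,0,0,0],[0,-0.2,0,0,0,0,0]]'; python3 - <<'E'
from h import *
snap("side","s2",(240,170,390,290),5)
arm.camera("top")
for c,n,z in(("top","billet",.01),("side","billet",.01),("top","tower",.04),("side","tower",.04)):
    for r in arm.pinpoint(n,c)[:3]: print(c,n,np.round(r["at"],1),round(r["conf"],2),at(c,r["at"],z))
E
```

```text
time: 2.98
ee_pos: [0.5732, -0.1839, 0.0211]
ee_rot: [-3.139, -0.031, 0.007]
contact_force: [-0.3, 0.2, 0.6]
opening: 0.0004
finger_force: 0.0
time: 3.6
ee_pos: [0.5067, -0.184, 0.0252]
ee_rot: [3.14, 0.035, 0.006]
contact_force: [0.8, -0.3, 4.1]
opening: 0.0001
finger_force: 1.7
time: 4.22
ee_pos: [0.4402, -0.1834, 0.0232]
ee_rot: [3.141, 0.035, 0.0]
contact_force: [-0.0, -0.6, -0.0]
opening: 0.0004
finger_force: 0.0
top billet [355.1 204.5] 0.93 [ 0.5385 -0.1892  0.01  ]
side billet [315.7 239.8] 0.67 [ 0.5345 -0.1859  0.01  ]
top tower [401.  131.5] 0.77 [ 0.7974 -0.3604  0.04  ]
top tower [388.5 212.6] 0.68 [ 0.5054 -0.3047  0.04  ]
top tower [375.9 268.7] 0.64 [ 0.3082 -0.253   0.04  ]
side tower [312.  257.3] 0.82 [ 0.5095 -0.282   0.04  ]
side tower [367.1 339.4] 0.7 [ 0.6313 -0.5928  0.04  ]
side tower [403.6 270.8] 0.66 [ 0.8006 -0.3773  0.04  ]
```

View pics/s2.png

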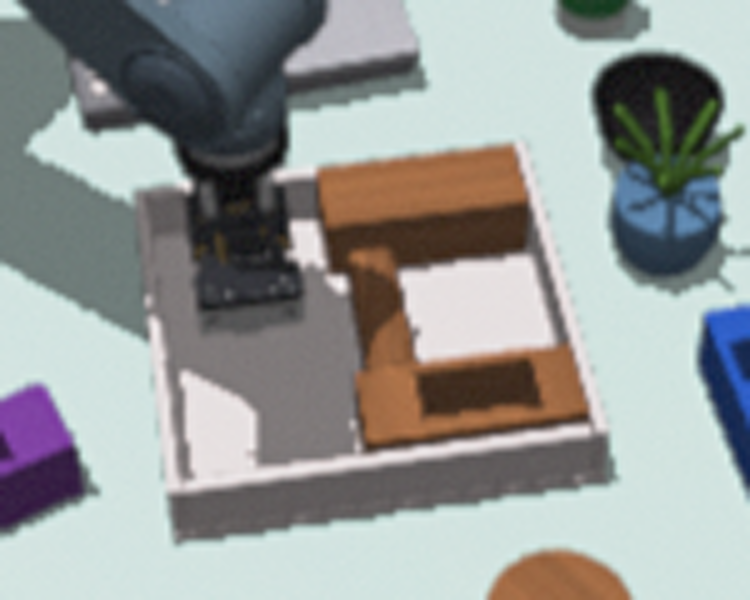

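The picture shows the billet still between tower and offcut (crop (385,300)), while the gripper appears at crop (250,280). I'll check where the fingertips should project to.

```bash
python3 - <<'E'
from h import *
s=arm.state();p=s["ee_pos"];print(p,s["opening"],s["contact_force"])
q=lambda x:((proj("side",x)-[240,170])*5).round()
for dz in(0,.05,.097):print(dz,q(np.array(p)+[0,0,dz]))
for x in [(.5216,-.183,.01),(.535,-.185,.046),(.38,-.32,.06),(.573,-.184,.021)]:print(x,q(x))
snap("side","s3",(240,150,390,270),5)
E
```

```text
[ 0.441275   -0.18356552  0.0234023 ] 0.0006416118992106311 [-0.60412217  0.24880139 -0.58604855]
0 [248. 349.]
0.05 [243. 304.]
0.097 [240. 260.]
(0.5216, -0.183, 0.01) [360. 348.]
(0.535, -0.185, 0.046) [378. 316.]
(0.38, -0.32, 0.06) [169. 488.]
(0.573, -0.184, 0.021) [432. 332.]
```

View pics/s3.png

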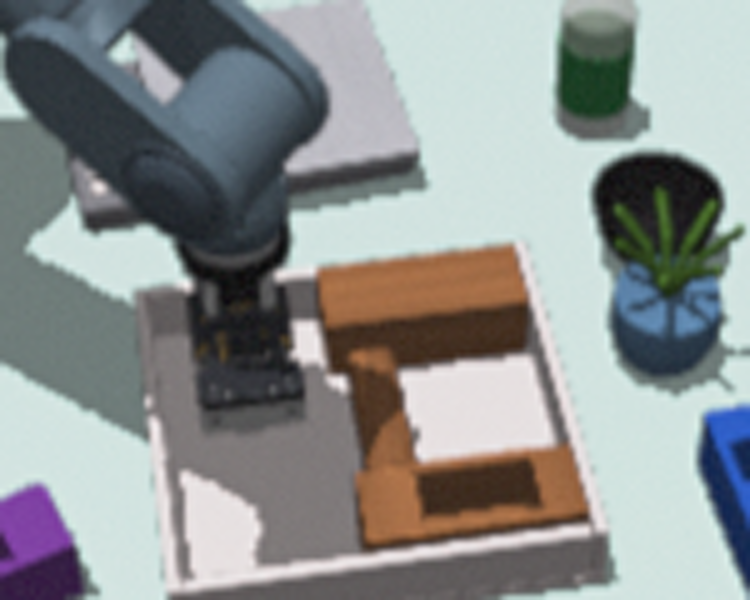

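```bash
python3 -m jog '[[0,0,0,1,0,0,0],[0,0.5,0,1,0,0,0],[0,1,0,0,0,0,0],[0,1,0,0,0,0,0],[0,0.26,0,0,0,0,0]]' && python3 -m jog '[[0,0,0,-0.7,0,0,0],[0,0,0,-0.8,0,0,0],[0,0,0,-0.56,0,0,0],[0,0,0,0,0,0,0]]'; for i in 1; do python3 -m jog '[[0,-0.14,0,0,0,0,0]]';python3 -m jog '[[0,-0.14,0,0,0,0,0]]';python3 -m jog '[[0,-0.14,0,0,0,0,0]]';python3 -m jog '[[0,-0.14,0,0,0,0,0]]';python3 -m jog '[[0,-0.14,0,0,0,0,0]]'; done; python3 - <<'E'
from h import *
for c in("side","top"):
    arm.camera(c)
    for r in arm.pinpoint("billet",c)[:2]: print(c,np.round(r["at"],1),round(r["conf"],2),at(c,r["at"],.01))
E
```

```text
time: 5.2
ee_pos: [0.581, -0.1832, 0.1231]
ee_rot: [3.141, 0.038, 0.0]
contact_force: [-0.2, 0.1, -0.1]
opening: 0.0004
finger_force: 0.0
time: 5.7
ee_pos: [0.5762, -0.1823, 0.0175]
ee_rot: [-3.138, -0.035, 0.009]
contact_force: [0.2, -0.6, 0.1]
opening: 0.0004
finger_force: 0.0
time: 5.82
ee_pos: [0.5725, -0.1839, 0.0216]
ee_rot: [3.14, 0.035, 0.003]
contact_force: [-0.1, 0.2, 0.5]
opening: 0.0004
finger_force: 0.0
time: 5.95
ee_pos: [0.5654, -0.184, 0.022]
ee_rot: [3.14, 0.035, 0.004]
contact_force: [0.4, 0.1, 0.2]
opening: 0.0008
finger_force: 0.0
time: 6.08
ee_pos: [0.5586, -0.184, 0.0218]
ee_rot: [3.14, 0.035, 0.005]
contact_force: [2.1, -0.0, 0.9]
opening: 0.0005
finger_force: 0.9
time: 6.2
ee_pos: [0.5516, -0.184, 0.0216]
ee_rot: [3.14, 0.035, 0.005]
contact_force: [2.4, 0.1, 1.0]
opening: 0.0004
finger_force: 1.0
time: 6.32
ee_pos: [0.5441, -0.1838, 0.021]
ee_rot: [3.141, 0.035, 0.003]
contact_force: [1.3, -0.3, 1.8]
opening: 0.0006
finger_force: 1.0
side [309.9 237.6] 0.47 [ 0.5151 -0.1731  0.01  ]
top [355.1 212.7] 0.41 [ 0.5085 -0.1883  0.01  ]
```

```bash
python3 -m jog '[[0,-0.14,0,0,0,0,0]]';python3 -m jog '[[0,-0.14,0,0,0,0,0]]';python3 -m jog '[[0,-0.14,0,0,0,0,0]]';python3 -m jog '[[0,-0.14,0,0,0,0,0]]'; python3 - <<'E'
from h import *
snap("top","t3",(305,155,410,260),5.7)
for c in("side","top"):
    arm.camera(c)
    for r in arm.pinpoint("billet",c)[:2]: print(c,np.round(r["at"],1),round(r["conf"],2),at(c,r["at"],.01))
E
```

```text
time: 6.65
ee_pos: [0.5369, -0.1833, 0.0201]
ee_rot: [-3.141, -0.036, -0.0]
contact_force: [0.7, -0.2, 0.3]
opening: 0.0001
finger_force: 0.6
time: 6.78
ee_pos: [0.5294, -0.1833, 0.0201]
ee_rot: [-3.141, -0.035, 0.0]
contact_force: [0.6, -0.3, 0.5]
opening: 0.0002
finger_force: 0.6
time: 6.9
ee_pos: [0.5224, -0.1833, 0.0202]
ee_rot: [-3.141, -0.035, 0.0]
contact_force: [0.8, -0.8, -0.8]
opening: 0.0008
finger_force: 0.6
time: 7.02
ee_pos: [0.5153, -0.1834, 0.0202]
ee_rot: [-3.141, -0.035, 0.0]
contact_force: [1.8, -0.6, 0.4]
opening: 0.0
finger_force: 0.6
side [303.3 241.8] 0.86 [ 0.4895 -0.1888  0.01  ]
top [355.4 215.9] 0.55 [ 0.4968 -0.1891  0.01  ]
```

View pics/t3.png

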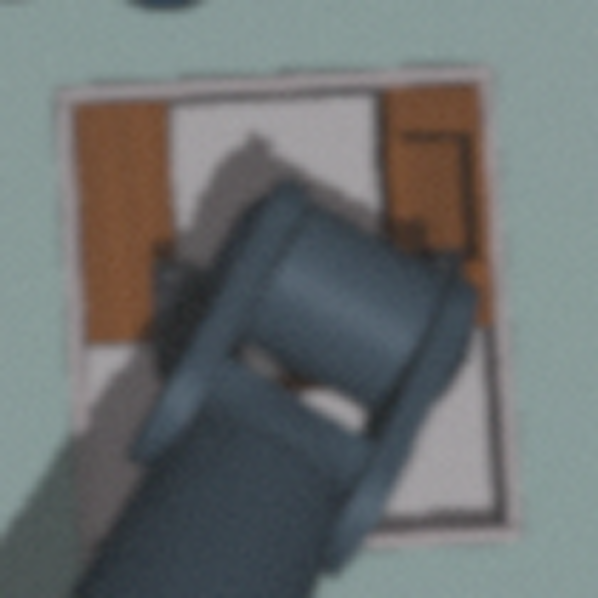

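The arm hides the billet in this view, apart from a bit of it at crop (300,385). Both networks put it at x≈0.49, so it follows the fingers. I continue at this gentle speed.

```bash
python3 -m jog '[[0,-0.14,0,0,0,0,0],[0,-0.14,0,0,0,0,0],[0,-0.14,0,0,0,0,0],[0,-0.14,0,0,0,0,0],[0,-0.14,0,0,0,0,0]]';python3 -m jog '[[0,-0.14,0,0,0,0,0],[0,-0.14,0,0,0,0,0],[0,-0.14,0,0,0,0,0],[0,-0.14,0,0,0,0,0],[0,-0.14,0,0,0,0,0]]'; python3 -m jog '[[0,0.3,0,1,0,0,0],[0,0.3,-0.7,1,0,0,0],[0,1,-0.7,0,0,0,0],[0,1,0,0,0,0,0]]'; python3 - <<'E'
from h import *
snap("side","s4",(240,170,390,290),5)
for c in("side",):
  for n,z in(("billet",.01),("tower",.04),("tower_mid",.04)):
    for r in arm.pinpoint(n,c)[:3]: print(c,n,np.round(r["at"],1),round(r["conf"],2),at(c,r["at"],z))
E
```

```text
time: 7.9
ee_pos: [0.4804, -0.1834, 0.0203]
ee_rot: [3.141, 0.035, 0.0]
contact_force: [1.6, 0.6, 0.6]
opening: 0.0002
finger_force: 0.7
time: 8.52
ee_pos: [0.4455, -0.1834, 0.0203]
ee_rot: [3.141, 0.035, 0.0]
contact_force: [1.3, -0.3, 0.6]
opening: 0.0004
finger_force: 0.7
time: 9.02
ee_pos: [0.5766, -0.2558, 0.1209]
ee_rot: [3.14, 0.03, 0.001]
contact_force: [0.2, 0.3, 0.2]
opening: 0.001
finger_force: 0.0
side billet [278.7 242. ] 0.84 [ 0.4025 -0.1776  0.01  ]
side tower [248.6 258.3] 0.92 [ 0.2978 -0.2567  0.04  ]
side tower [313.6 257.9] 0.85 [ 0.5145 -0.2852  0.04  ]
side tower [367. 340.] 0.79 [ 0.6306 -0.5945  0.04  ]
side tower_mid [394.3 250.3] 0.96 [ 0.7919 -0.2917  0.04  ]
side tower_mid [333.6 254.7] 0.83 [ 0.5833 -0.2814  0.04  ]
side tower_mid [233.7 267.7] 0.8 [ 0.2483 -0.2881  0.04  ]
```

View pics/s4.png

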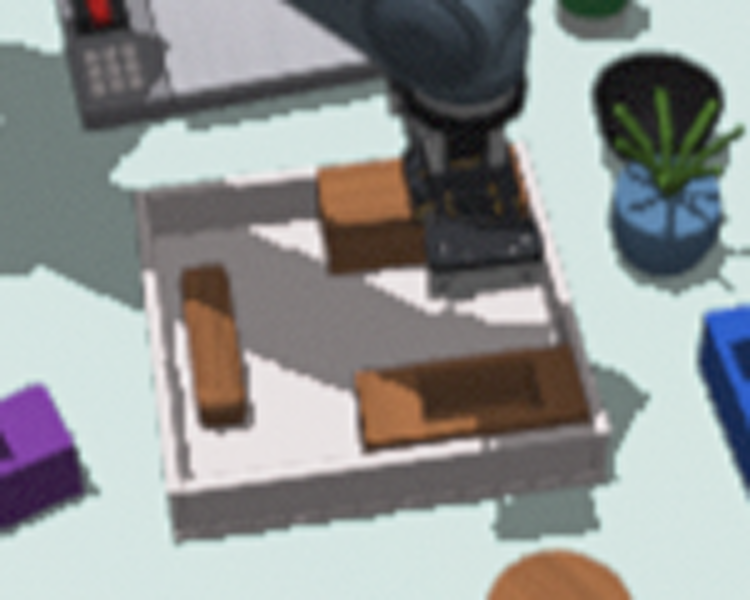

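Billet now lies at crop (215,345), clear near the near wall; the tower is still in the right corner (crop (475,395)). I'll open slightly and check finger alignment before lowering onto the hollow's left wall.

```bash
python3 -m jog '[[0.32,0.1,0.08,0,0,0,0],[0.32,0,0,0,0,0,0],[0.32,0,0,0,0,0,0],[0.32,0,0,0,0,0,0]]' 20; python3 - <<'E'
from h import *
p=np.array(arm.state()["ee_pos"]);q=lambda x:((proj("side",x)-[240,170])*5).round()
for d in [(0,0,0),(0,0,.05),(0,0,.097),(.037,-.088,.097),(-.037,-.088,.097),(0,-.088,.097)]:print(d,q(p+d))
snap("side","s5",(270,150,390,270),5)
E
```

```text
time: 9.72
ee_pos: [0.5806, -0.2492, 0.1202]
ee_rot: [3.141, 0.035, 0.0]
contact_force: [-0.2, 0.4, 0.5]
opening: 0.03
finger_force: 0.0
(0, 0, 0) [459. 312.]
(0, 0, 0.05) [461. 263.]
(0, 0, 0.097) [462. 214.]
(0.037, -0.088, 0.097) [546. 316.]
(-0.037, -0.088, 0.097) [424. 329.]
(0, -0.088, 0.097) [485. 322.]
```

View pics/s5.png

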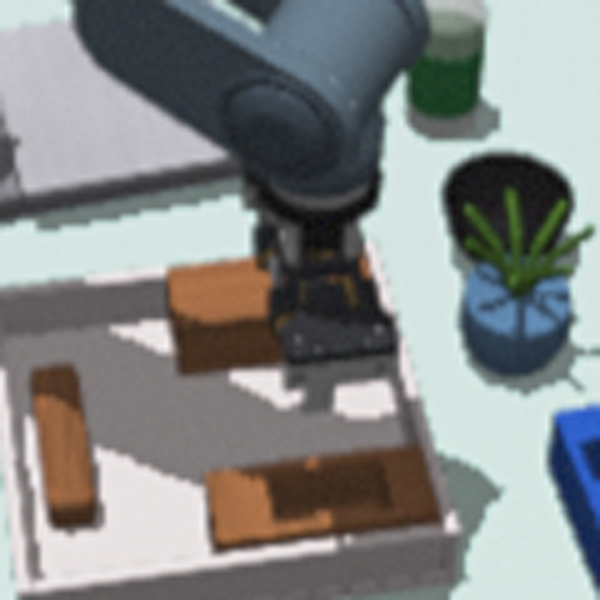

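A grey fingertip shows at crop (318,405), as predicted, and the tower's hollow is at crop (330,485). Now I lower astride the left wall and grip it.

```bash
python3 -m jog '[[0.32,0,-0.06,-0.5,0,0,0],[0.32,0,0,-0.5,0,0,0],[0.32,0,0,-0.4,0,0,0],[0.32,0,0,-0.4,0,0,0],[0.32,0,0,0,0,0,0]]' && python3 -m jog '[[0,0,0,0,0,0,0],[0,0,0,0,0,0,0],[0,0,0,0,0,0,0]]' 20
```

```text
time: 10.4
ee_pos: [0.5796, -0.2514, 0.0279]
ee_rot: [-3.139, -0.035, 0.005]
contact_force: [-1.4, -0.2, 0.8]
opening: 0.0302
finger_force: 0.0
time: 10.78
ee_pos: [0.5815, -0.2517, 0.0311]
ee_rot: [-3.141, -0.035, -0.002]
contact_force: [-1.2, 3.9, 3.8]
opening: 0.0078
finger_force: 20.0
```

Gripping the 8 mm wall. Next I drag it sideways by about 75 mm.

```bash
python3 -m jog '[[0,0,0.14,0,0,0,0],[0,0,0.16,0,0,0,0],[0,0,0.16,0,0,0,0],[0,0,0.16,0,0,0,0],[0,0,0.16,0,0,0,0]]' && python3 -m jog '[[0,0,0.16,0,0,0,0],[0,0,0.16,0,0,0,0],[0,0,0.16,0,0,0,0],[0,0,0.16,0,0,0,0],[0,0,0.1,0,0,0,0]]' && python3 -m jog '[[0,0,0,0,0,0,0],[0,0,0,0,0,0,0],[0,0,0,0,0,0,0]]' && python3 -m jog '[[0.3,0,0,0,0,0,0],[0.3,0,0,0,0,0,0],[0.3,0,0,0.6,0,0,0],[0.3,0,0,0.8,0,0,0],[0.9,0,0,0.6,0,0,0]]'; python3 - <<'E'
from h import *
arm.camera("side")
for n,z in(("billet",.01),("tower",.04),("tower_mid",.04)):
    for r in arm.pinpoint(n,"side")[:4]: print(n,np.round(r["at"],1),round(r["conf"],2),at("side",r["at"],z))
E
```

```text
time: 11.4
ee_pos: [0.5817, -0.2137, 0.0311]
ee_rot: [3.139, 0.036, 0.003]
contact_force: [1.0, -3.5, 0.3]
opening: 0.0077
finger_force: 20.1
time: 12.02
ee_pos: [0.5813, -0.1772, 0.0311]
ee_rot: [3.138, 0.036, 0.002]
contact_force: [-1.7, -8.2, 6.4]
opening: 0.008
finger_force: 20.1
time: 12.4
ee_pos: [0.5813, -0.1769, 0.0311]
ee_rot: [3.139, 0.035, 0.002]
contact_force: [-1.7, -4.5, 7.8]
opening: 0.0078
finger_force: 20.0
time: 13.02
ee_pos: [0.5804, -0.1752, 0.1305]
ee_rot: [-3.14, -0.035, 0.001]
contact_force: [0.3, -0.3, 0.1]
opening: 0.035
finger_force: 0.0
billet [279.7 242. ] 0.64 [ 0.406  -0.1781  0.01  ]
billet [312.1 242.6] 0.59 [ 0.5201 -0.1967  0.01  ]
tower [248.8 259. ] 0.9 [ 0.2984 -0.2597  0.04  ]
tower [372.1 341.1] 0.84 [ 0.6444 -0.5998  0.04  ]
tower [402.3 269.4] 0.83 [ 0.7978 -0.3713  0.04  ]
tower [311.  240.8] 0.66 [ 0.5148 -0.2116  0.04  ]
tower_mid [329.5 235.5] 0.96 [ 0.5823 -0.1971  0.04  ]
tower_mid [393.2 246.8] 0.91 [ 0.792  -0.2766  0.04  ]
tower_mid [231.4 267.9] 0.84 [ 0.2408 -0.2878  0.04  ]
tower_mid [349.  355.5] 0.66 [ 0.5706 -0.6325  0.04  ]
```

```bash
python3 -m jog '[[1,0.6,-0.28,0,0,0,0],[1,0.64,-0.28,0,0,0,0],[1,0,0,-0.6,0,0,0],[1,0,0,-0.6,0,0,0],[1,0,0,-0.5,0,0,0]]' && python3 -m jog '[[1,0,0,-0.46,0,0,0],[1,0,0,0,0,0,0]]' && python3 -m jog '[[0,0,0,0,0,0,0],[0,0,0,0,0,0,0],[0,0,0,0,0,0,0]]' 12
```

```text
time: 13.85
ee_pos: [0.6404, -0.2028, 0.0402]
ee_rot: [-3.138, -0.035, 0.009]
contact_force: [-0.1, 0.2, 0.0]
opening: 0.0938
finger_force: 0.0
time: 14.1
ee_pos: [0.6402, -0.2028, 0.018]
ee_rot: [-3.138, -0.035, 0.009]
contact_force: [0.4, -0.3, -0.3]
opening: 0.0938
finger_force: 0.0
time: 14.48
ee_pos: [0.6435, -0.2045, 0.0231]
ee_rot: [3.141, 0.035, 0.003]
contact_force: [-0.0, -0.8, 0.1]
opening: 0.0675
finger_force: 0.0
```

```bash
python3 -m jog '[[0,0,0,0,0,0,0],[0,0,0,0,0,0,0]]' 12 && python3 -m jog '[[0,-0.12,0,0.33,0,0,0],[0,-0.12,0,0.33,0,0,0],[0,-0.2,0,0.28,0,0,0],[0,-0.2,0,0.28,0,0,0]]'; python3 - <<'E'
from h import *
snap("side","s6",(250,130,390,250),5)
E
```

```text
time: 14.72
ee_pos: [0.6434, -0.2037, 0.0229]
ee_rot: [-3.141, -0.034, -0.002]
contact_force: [-0.1, 4.1, 5.3]
opening: 0.0598
finger_force: 12.0
time: 15.22
ee_pos: [0.6099, -0.2044, 0.0839]
ee_rot: [3.141, 0.035, -0.0]
contact_force: [-0.7, -0.7, -4.3]
opening: 0.0599
finger_force: 12.0
```

View pics/s6.png

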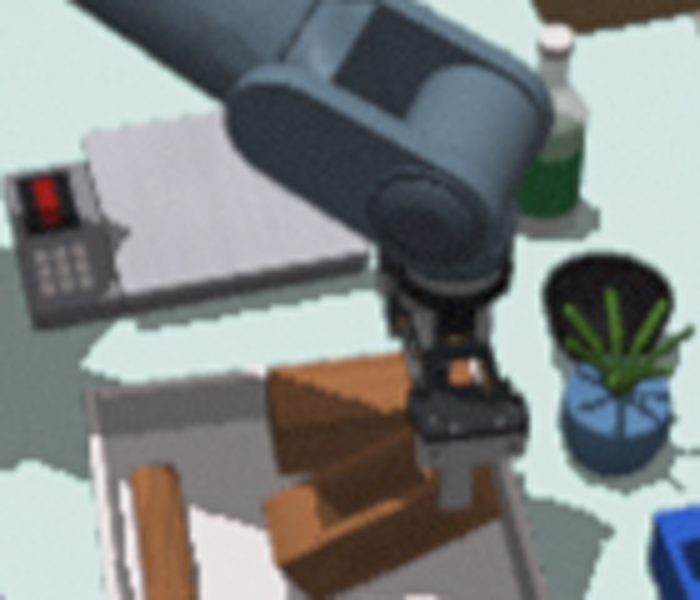

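The tower is tilting up in the pads (crop (370,520)), foot staying low at crop (290,550). I continue the arc.

```bash
python3 -m jog '[[0,-0.27,0,0.24,0,0,0],[0,-0.27,0,0.24,0,0,0],[0,-0.32,0,0.17,0,0,0],[0,-0.32,0,0.17,0,0,0]]' && python3 -m jog '[[0,-0.34,0,0.1,0,0,0],[0,-0.34,0,0.1,0,0,0],[0,-0.34,0,0.1,0,0,0],[0,-0.34,0,0.05,0,0,0],[0,0,0,0,0,0,0]]'; python3 - <<'E'
from h import *
snap("side","s7",(230,110,370,230),5)
E
```

```text
time: 15.78
ee_pos: [0.5509, -0.2041, 0.1242]
ee_rot: [3.141, 0.035, 0.0]
contact_force: [0.1, -1.0, -3.9]
opening: 0.0597
finger_force: 12.0
time: 16.4
ee_pos: [0.4832, -0.2042, 0.1417]
ee_rot: [3.141, 0.034, 0.001]
contact_force: [0.3, 0.5, -3.7]
opening: 0.0599
finger_force: 12.0
```

View pics/s7.png

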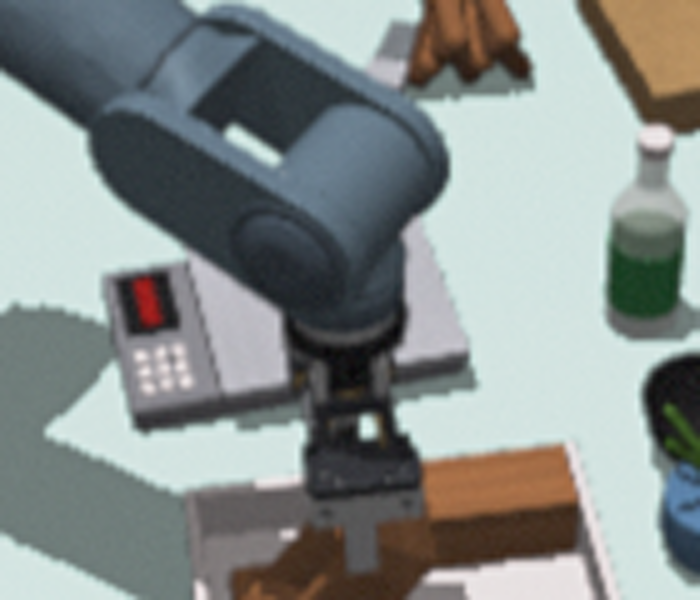

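The tower hangs tilted at crop (340,560) with its foot towards the robot, so the pad friction is holding part of its turn. My picture budget is used up, so from here I work from numbers. I measure tilt by intersecting the foot/mid rays with the grip's vertical plane, and ease the grip.

```bash
cat >> h.py <<'E'
def tilt(cams=("side",)):
    p=np.array(arm.state()["ee_pos"]);g=p+[0,0,.019]
    print("grip",g.round(4),"open",round(arm.state()["opening"],4),"ff",round(arm.state()["finger_force"],1))
    for cam in cams:
        arm.camera(cam)
        for n in("tower","tower_mid"):
            for r in arm.pinpoint(n,cam)[:6]:
                o,d=ray(cam,r["at"]);x=o+d*(g[1]-o[1])/d[1]
                v=x-g
                if np.linalg.norm(v)<.2: print(cam,n,round(r["conf"],2),np.round(r["at"],1),"pt",x.round(3),"v",v.round(3),"len",np.linalg.norm(v).round(3),"tilt deg",np.degrees(np.arctan2(-v[0],-v[2])).round(1))
E
python3 -c "
from h import *
tilt()"
python3 -m jog '[[0,0,0,0,0,0,0],[0,0,0,0,0,0,0],[0,0,0,0,0,0,0]]' 7
python3 -c "
from h import *
tilt()"
```

```text
grip [ 0.4837 -0.2043  0.1606] open 0.0598 ff 12.0
side tower 0.71 [285.8 242.3] pt [ 0.427 -0.204  0.038] v [-0.056  0.    -0.123] len 0.135 tilt deg 24.6
side tower_mid 0.78 [295.4 224.1] pt [ 0.465 -0.204  0.129] v [-0.019  0.    -0.032] len 0.037 tilt deg 31.1
time: 16.98
ee_pos: [0.4839, -0.2042, 0.1414]
ee_rot: [-3.141, -0.035, 0.0]
contact_force: [-0.3, 0.7, -4.7]
opening: 0.0598
finger_force: 7.0
grip [ 0.4839 -0.2042  0.1604] open 0.0598 ff 7.0
side tower 0.9 [289.7 240.5] pt [ 0.441 -0.204  0.045] v [-0.043  0.    -0.115] len 0.123 tilt deg 20.3
side tower_mid 0.89 [300.7 225.3] pt [ 0.482 -0.204  0.12 ] v [-0.002  0.    -0.04 ] len 0.04 tilt deg 2.5
```

```bash
python3 -m jog '[[0,0,0,0,0,0,0],[0,0.1,0,0.4,0,0,0],[0,0,0,0.6,0,0,0],[0,0,0,0.6,0,0,0],[0,0,0,0.4,0,0,0]]' 25; python3 -m jog '[[0,0,0.3,0,0,0,0],[0,0,0.3,0,0,0,0],[0,0,0,0,0,0,0],[0,0,0,0,0,0,0]]';python3 -c "
from h import *
tilt(('side',));tilt(('side',))
im=arm.camera('side');g=arm.state()['ee_pos'];u,v=proj('side',g).astype(int);print(u,v)
hsv=cv2.cvtColor(im,cv2.COLOR_RGB2HSV);m=(hsv[...,0]<15)&(hsv[...,1]>100)
for r in range(v-14,v+44,3): print(r,''.join('#' if k else '.' for k in m[r,u-40:u+40]))
"
```

```text
time: 17.75
ee_pos: [0.4892, -0.2045, 0.2431]
ee_rot: [3.14, 0.035, 0.002]
contact_force: [0.1, -0.1, -4.3]
opening: 0.06
finger_force: 25.0
time: 18.25
ee_pos: [0.4885, -0.1738, 0.2405]
ee_rot: [-3.141, -0.036, 0.002]
contact_force: [-0.1, -1.1, -4.8]
opening: 0.06
finger_force: 25.0
grip [ 0.4885 -0.1738  0.2595] open 0.06 ff 25.0
side tower 0.7 [288.4 212.1] pt [ 0.446 -0.174  0.158] v [-0.043 -0.    -0.101] len 0.11 tilt deg 23.0
side tower_mid 0.74 [298.1 198.4] pt [ 0.48  -0.174  0.219] v [-0.008  0.    -0.04 ] len 0.041 tilt deg 11.5
grip [ 0.4887 -0.1744  0.2601] open 0.0601 ff 25.0
side tower 0.81 [290.7 214.1] pt [ 0.453 -0.174  0.148] v [-0.036 -0.    -0.112] len 0.118 tilt deg 17.8
side tower_mid 0.68 [298.7 200.5] pt [ 0.482 -0.174  0.21 ] v [-0.007 -0.    -0.05 ] len 0.051 tilt deg 7.8
300 193
179 ................................................................................
182 .......................................................#........................
185 ..................................####........###########.......................
188 ......................
[... 718 characters left out ...]
####################
215 .....................####################....######.#########.##################
218 .......................#################......##################################
221 ..................................####........#########.###############.........
224 .................########......................#................................
227 ................#########.......................................................
230 .................#########......................................................
233 ..................########......................................................
236 ..................#########.....................................................
```

Tilt is about 21° (foot towards the robot), and all estimates agree. I take it out by turning the tool about -y on the way to the scale.

```bash
python3 -m jog '[[0,0,0.8,0,0,-1,0],[0,0,0.9,0,0,-1,0],[0,0,0.9,0,0,-1,0],[0,0,0.9,0,0,-1,0],[0,0,0.9,0,0,-1,0]]'; python3 -m jog '[[0,0.1,0.9,0,0,-0.2,0],[0,0.1,0.9,0,0,0,0],[0,0,0.6,0,0,0,0],[0,0,0,0,0,0,0],[0,0,0,0,0,0,0]]';python3 -c "
from h import *
tilt(('side',));tilt(('side',))
im=arm.camera('side');g=arm.state()['ee_pos'];u,v=proj('side',g).astype(int);print(u,v)
hsv=cv2.cvtColor(im,cv2.COLOR_RGB2HSV);m=(hsv[...,0]<15)&(hsv[...,1]>100)
for r in range(v-14,v+40,2): print(r,''.join('#' if k else '.' for k in m[r,u-35:u+35]))
arm.camera('side')
for r in arm.pinpoint('pan','side')[:1]: print(r,at('side',r['at'],.045))
"
```

```text
time: 19.23
ee_pos: [0.4883, 0.0469, 0.2415]
ee_rot: [3.089, 0.033, 0.547]
contact_force: [0.4, -0.7, -5.3]
opening: 0.0596
finger_force: 25.0
time: 19.85
ee_pos: [0.4985, 0.1652, 0.2412]
ee_rot: [3.086, 0.034, 0.565]
contact_force: [0.2, -0.3, -3.8]
opening: 0.0602
finger_force: 25.0
grip [0.4985 0.1652 0.2602] open 0.0602 ff 25.0
side tower 0.85 [291.6 151.8] pt [0.486 0.165 0.134] v [-0.012 -0.    -0.127] len 0.127 tilt deg 5.6
side tower_mid 0.68 [295.9 133. ] pt [0.507 0.165 0.223] v [ 0.008 -0.    -0.037] len 0.038 tilt deg -12.6
grip [0.4989 0.1647 0.2604] open 0.06 ff 25.0
side tower 0.7 [293.4 151. ] pt [0.493 0.165 0.137] v [-0.006 -0.    -0.123] len 0.123 tilt deg 2.6
side tower_mid 0.79 [293.1 136.1] pt [0.495 0.165 0.21 ] v [-0.003 -0.    -0.05 ] len 0.05 tilt deg 3.8
293 129
115 ...............................#####....................##############
117 ................................##############..........##############
119 .................................#############.........###############
121 ..................................#############........###############

[... 1083 characters left out ...]
##############...........................
153 .............................#####.########...........................
155 ......................................................................
157 ......................................................................
159 ......................................................................
161 ......................................................................
163 ......................................................................
165 ......................................................................
167 ###...................................................................
{'at': [295.1, 165.6], 'conf': 0.7} [0.4978 0.1821 0.045 ]
```

Tower is now nearly upright. Lowering gently onto the platform.

```bash
python3 -m jog '[[0,0.05,0.1,-0.3,0,0,0],[0,0,0,-0.4,0,0,0],[0,0,0,-0.4,0,0,0],[0,0,0,-0.2,0,0,0],[0,0,0,0,0,0,0]]'; for i in 1; do python3 -m jog '[[0,0,0,-0.08,0,0,0]]' 12;python3 -m jog '[[0,0,0,-0.08,0,0,0]]';python3 -m jog '[[0,0,0,-0.08,0,0,0]]'; done
```

```text
time: 20.92
ee_pos: [0.5006, 0.1708, 0.1751]
ee_rot: [3.086, 0.035, 0.563]
contact_force: [-0.3, -0.7, -4.4]
opening: 0.0593
finger_force: 25.0
time: 21.05
ee_pos: [0.5023, 0.171, 0.1737]
ee_rot: [3.085, 0.035, 0.57]
contact_force: [0.2, 1.0, -3.7]
opening: 0.0598
finger_force: 12.0
time: 21.18
ee_pos: [0.5019, 0.1709, 0.1692]
ee_rot: [3.086, 0.034, 0.569]
contact_force: [-0.1, 0.2, -4.3]
opening: 0.0595
finger_force: 12.0
time: 21.3
ee_pos: [0.5015, 0.1708, 0.1646]
ee_rot: [3.086, 0.034, 0.567]
contact_force: [-0.4, 0.3, -3.9]
opening: 0.0598
finger_force: 12.0
```

```bash
python3 -m jog '[[0,0,0,-0.06,0,0,0]]';python3 -m jog '[[0,0,0,-0.06,0,0,0]]';python3 -m jog '[[0,0,0,-0.04,0,0,0]]';python3 -m jog '[[0,0,0,-0.04,0,0,0]]'
```

```text
time: 21.42
ee_pos: [0.5013, 0.1708, 0.1613]
ee_rot: [3.086, 0.034, 0.566]
contact_force: [0.3, 0.1, -4.6]
opening: 0.0599
finger_force: 12.0
time: 21.55
ee_pos: [0.5013, 0.1708, 0.1583]
ee_rot: [3.086, 0.034, 0.566]
contact_force: [-0.8, -0.3, -5.3]
opening: 0.0599
finger_force: 12.0
time: 21.68
ee_pos: [0.5013, 0.1707, 0.1563]
ee_rot: [3.086, 0.034, 0.566]
contact_force: [0.4, 0.4, -4.6]
opening: 0.06
finger_force: 12.0
time: 21.8
ee_pos: [0.5014, 0.1708, 0.1544]
ee_rot: [3.086, 0.034, 0.567]
contact_force: [0.2, 1.0, -4.2]
opening: 0.06
finger_force: 12.0
```

```bash
python3 -m jog '[[0,0,0,-0.04,0,0,0]]';python3 -m jog '[[0,0,0,-0.04,0,0,0]]';python3 -m jog '[[0,0,0,-0.04,0,0,0]]'; python3 -m jog '[[0,0,0,0,0,0,0]]'; python3 -c "
from h import *
tilt()"
```

```text
time: 21.92
ee_pos: [0.5027, 0.1709, 0.1543]
ee_rot: [3.085, 0.035, 0.572]
contact_force: [-3.5, -0.9, 7.1]
opening: 0.06
finger_force: 12.0
time: 22.05
ee_pos: [0.5043, 0.1709, 0.1545]
ee_rot: [3.084, 0.035, 0.579]
contact_force: [-3.6, -2.0, 11.8]
opening: 0.0599
finger_force: 12.0
time: 22.18
ee_pos: [0.5058, 0.171, 0.1544]
ee_rot: [3.083, 0.035, 0.585]
contact_force: [-3.9, -3.3, 15.4]
opening: 0.0603
finger_force: 12.0
time: 22.3
ee_pos: [0.5058, 0.171, 0.1544]
ee_rot: [3.083, 0.035, 0.585]
contact_force: [-2.7, -1.6, 11.1]
opening: 0.0602
finger_force: 12.0
grip [0.5058 0.171  0.1734] open 0.0602 ff 12.0
side tower 0.97 [295.4 166.8] pt [0.498 0.171 0.048] v [-0.008  0.    -0.125] len 0.125 tilt deg 3.6
side tower_mid 0.88 [294.1 151.5] pt [0.496 0.171 0.129] v [-0.01  -0.    -0.044] len 0.045 tilt deg 12.2
```

Foot is down (about 15 N). I ease the grip so it settles flat, then release and back off along the tool axis.

```bash
python3 -m jog '[[0,0,0,0,0,0,0],[0,0,0,0.04,0,0,0],[0,0,0,0.02,0,0,0]]' 4; python3 -m jog '[[0.75,0,0,0,0,0,0],[0.85,0,0,0,0,0,0],[1,0,0,0,0,0,0],[1,0,0,0,0,0,0]]' 4; python3 -c "
from h import *
tilt()"
```

```text
time: 22.82
ee_pos: [0.5018, 0.1709, 0.1522]
ee_rot: [3.086, 0.035, 0.569]
contact_force: [-0.1, -1.4, -0.5]
opening: 0.06
finger_force: 4.0
time: 23.32
ee_pos: [0.5012, 0.1708, 0.1514]
ee_rot: [3.086, 0.035, 0.566]
contact_force: [-0.5, -0.1, 0.3]
opening: 0.0933
finger_force: 0.0
grip [0.5012 0.1708 0.1704] open 0.0933 ff 0.0
side tower 0.75 [294.9 168.4] pt [0.496 0.171 0.04 ] v [-0.006  0.    -0.13 ] len 0.131 tilt deg 2.5
side tower_mid 0.58 [289.  151.1] pt [0.476 0.171 0.134] v [-0.025  0.    -0.037] len 0.044 tilt deg 34.2
```

```bash
python3 -m jog '[[1,-0.14,0,0.36,0,0,0],[1,-0.2,0,0.56,0,0,0],[1,-0.2,0,0.56,0,0,0],[1,-0.3,0,0.8,0,0,0],[1,-1,0,0.2,0,0,0]]'; python3 -m jog '[[1,-1,0,0,0,0,0],[1,-0.7,0,0,0,0,0],[1,0,0,0,0,0,0]]'; python3 -c "
from h import *
for c in('side','top'):
    im=arm.camera(c)
    for n,z in(('tower',.045),('tower_mid',.12),('billet',.01),('offcut',.04)):
        for r in arm.pinpoint(n,c)[:5]:
            p=at(c,r['at'],z)
            if 'tower' not in n or p[1]>0: print(c,n,np.round(r['at'],1),round(r['conf'],2),p)
    hsv=cv2.cvtColor(im,cv2.COLOR_RGB2HSV);m=(hsv[...,0]<15)&(hsv[...,1]>100)
    u,v=proj(c,(.495,.171,.12)).astype(int)
    for r in range(v-26,v+28,3): print(r,''.join('#' if k else '.' for k in m[r,u-30:u+30]))
for dx in(-.03,.03): print([proj('side',(.495+dx,.141,z)).tolist() for z in(.045,.195)])
print(arm.state()['ee_pos'],arm.state()['time'])
"
```

```text
time: 24.1
ee_pos: [0.4103, 0.1707, 0.279]
ee_rot: [3.085, 0.033, 0.573]
contact_force: [-0.4, 0.2, -0.0]
opening: 0.0939
finger_force: 0.0
time: 24.48
ee_pos: [0.3237, 0.1712, 0.2763]
ee_rot: [3.086, 0.037, 0.572]
contact_force: [0.6, -1.0, 0.5]
opening: 0.0939
finger_force: 0.0
side tower [293.3 169.2] 0.82 [0.4884 0.1612 0.045 ]
side tower_mid [294.6 152.8] 0.85 [0.4982 0.1738 0.12  ]
side billet [280.6 242.1] 0.71 [ 0.4092 -0.179   0.01  ]
side billet [296.8 166.2] 0.64 [0.5069 0.2167 0.01  ]
side offcut [307.8 214.9] 0.57 [ 0.518  -0.0901  0.04  ]
127 ............................................................
130 ............................................................
133 ............................................................
136 ......................###############.......................
139 ......................################......................
142 .......................###############......................
145 .......................##############.......................
148 ........................#############.......................
151 .................
[... 1425 characters left out ...]
.......
219 ...................##################.......................
222 ...................##################.......................
225 ...................##################.......................
228 ....................##########.#............................
231 ............................................................
234 ............................................................
237 ............................................................
240 ............................................................
243 ............................................................
[[288.0, 173.1], [285.8, 143.8]]
[[302.8, 171.7], [301.6, 142.5]]
[0.32448131 0.1706893  0.27516998] 24.975
```

```bash
python3 -c "
from station import arm
print(arm.job_done())"
```

```text
the job is handed in; nothing more can be done
None
```

I handed the job in with the tower standing upright and released near the middle of the scale's platform and the billet and offcut still in the bin; job_done() gave no verdict, and I confirmed this last state from camera measurements only, as my 10 pictures were used up.

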